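Hold an offcut in the drilling jig with one diagonal push

TASK

First swing the jig's red stop lever out until it stands square to the fence, at the red 90-degree mark. Then bring the wooden offcut onto the jig's bed, bevelled edge towards the robot, with its back flat against the fence and its right-hand end up against the lever, the lever staying square. Finish holding it there for drilling: keep pressing with one diagonal push, down and back at once, with about 20 N back towards the fence and 10 to 15 N down (never over 70 N), and leave the other things on the table where they are.

Things in the scene. Friction and masses are not known exactly. Their poses are not given: they have to be found in the camera images.
- jig: Drilling jig fixed to the table (place and yaw vary). Origin on the table under the bed's middle; x away from the robot to the fence, y left along the fence, z up. In this frame, mm: bed 180 (x) by 260 (y), top z = 12; fence face x = 65; lever pivot x = 55, y = -100. With the lever at 90 degrees the seated offcut's origin is at x = 42.5, y = -37, z = 12.
- jig_bed: The grey bed plate of the jig (same origin and axes as jig), top at z = 12 mm, with white angle ticks and one red tick at 90 degrees.
- jig_fence: The aluminium fence of the jig (same origin and axes as jig): 25 mm thick (x = 65 to 90), 260 long, from the bed's top at z = 12 to z = 44 mm. The offcut's friction on the bed (coefficient about 0.4 to 0.6) takes up part of a diagonal push before it reaches the fence.
- stop_lever (a joint): Angle of the red stop lever, rad: 0 along the fence pointing left (jig +y), grows as its free end swings to the robot, 1.571 square to the fence (towards jig -x), limit 2.2. Starts at 0.3 to 1.0. Friction 0.5 N m (about 4 N at the knob); stays where left. Bar 16 mm wide, centred on the line pivot to knob, its top 13.5 mm above the bed.
- lever_knob (a point): Top centre of the black upright round knob at the lever's free end: 16 mm diameter, its top 64.5 mm above the table, free for gripping over the upper 37 mm; 120 mm from the pivot.
- lever_pivot (a point): The lever's pivot axis, at the height of the bed's top.
- offcut: Loose light-wood block, 0.15 to 0.31 kg, 45 (x) by 110 (y) by 50 (z) mm, pencil cross on top. Origin: centre of its underside; z up, y along its length. The top edge on its -x side is bevelled 15 mm at 45 degrees (35 mm up on the -x face to 15 mm in on the top). Starts flat on the table left of the jig, bevel turned roughly to the robot.
- pliers: Bystander: blue-handled pliers at the left of the table.
- tray_caps: Bystander: empty grey tray, 85x120x36 mm, left of the offcut.
- marker: Bystander: marker pen, 122 mm long, lying behind the offcut.
- wrench: Bystander: steel wrench, 212 mm long, right of the jig.
- spinner: Bystander: blue six-armed spinner, 82x94x15 mm, at the left of the table.

How it is judged (in metres and radians):
On the way, in this order (a step that is already met when the one before it is completed fails the run):
1. the stop lever stands square to the fence while the offcut is still off the bed (value of joint stop_lever between 1.466 and 1.676 rad and not (z of offcut in the frame of jig between 0.0095 and 0.0145 m and angle between offcut's own z axis and vertical below 0.04 rad and x of offcut in the frame of jig between -0.075 and 0.0455 m and y of offcut in the frame of jig between -0.05 and 0.09 m)), for 0.2 s.
2. the offcut lies flat on the bed, the lever still square (value of joint stop_lever between 1.466 and 1.676 rad and z of offcut in the frame of jig between 0.0095 and 0.0145 m and angle between offcut's own z axis and vertical below 0.04 rad and x of offcut in the frame of jig between -0.075 and 0.0455 m and y of offcut in the frame of jig between -0.05 and 0.09 m), for 0.2 s.
At the end, for the whole second after the job is handed in: Last second: lever within 6 degrees of square; offcut flat on the bed (tilt under 0.04 rad), back within 2.5 mm and 0.04 rad of the fence, end at the lever (8 mm or less from seated), pressed with by the robot with over 3 N on the fence and 8 N on the bed, neither over 70 N (value of joint stop_lever between 1.466 and 1.676 rad and z of offcut in the frame of jig between 0.0095 and 0.0145 m and angle between offcut's own z axis and vertical below 0.04 rad and x of offcut in the frame of jig between 0.04 and 0.0455 m and y of offcut in the frame of jig between -0.045 and -0.029 m and angle between the x axis of offcut and the x axis of jig, either way round below 0.04 rad and contact force between offcut and jig_fence between 3 and 70 N and contact force between offcut and jig_bed between 8 and 70 N and contact force between any of the fingers, the arm and offcut above 4 N); the arm keeps its last pose, push and grip.
It fails at once if the offcut is forced against fence or bed with more than 70 N (contact force between offcut and jig_fence above 70 N or contact force between offcut and jig_bed above 70 N).
It fails at once if a bystander is moved more than 30 mm (distance of any of pliers, tray_caps, marker, wrench, spinner from where it was at the start of the episode above 0.03 m).
It also fails if it takes over 72 s, if anything falls off the work surface, if the arm or the gripper's body presses on something with over 40 N, if the wrist force passes 120 N, or if a joint passes its speed limit or range.

ROBOT

A 6-joint arm with a two-finger parallel gripper is mounted at the origin on a cart in front of the work surface, level with it; the furniture and walls round the work are solid. World frame = base frame: x ahead of the robot, y to its left, z up, the work surface at z = 0. Lengths are in mm, angles in rad, forces in N, time in s.
With the tool pointing down it reaches from about 300 to 775 mm from the base axis. Payload 14.6 kg.
Tool frame: the origin (TCP) lies between the finger pads; the fingertips stand manip.tip_reach ahead of it and the grasp point (between the pads) lies 5 mm behind it (manip.tip_reach is the distance from the TCP to the fingertips, in mm); z points along the fingers, y is the line along which they close (so a half turn about z gives the same grasp; the last joint's range is limited). The gripper opens to 94 mm and grips with 3 to 60 N. Pads are 16 mm wide; open, the fingers measure 119 mm over their backs; the gripper's body (75 mm by 177 mm) begins 78 mm behind the grasp point.
Start: joints at [1.078, 0.3, 1.521, -0, 1.321, -0.067], TCP at [227.173, 500.881, 219.446] pointing down, gripper open.
Joint ranges: [-3.03, 3.03], [-0.79, 2.21], [0.23, 2.52], [-1.04, 4.18], [0, 3.07], [-2.55, 2.55]. Speed limits (rad/s): [2.22, 2.22, 2.57, 3.14, 3.14, 3.14].

INTERFACE

Orientations are given as [roll, pitch, yaw] about the fixed x, y, z axes, in that order (R = Rz(yaw) Ry(pitch) Rx(roll)).
In Python, from cell import manip gives the robot as it stands. The module is installed in compiled form; this text tells all that it offers.
- The arm moves only by the shell command python3 -m creep 'ROWS' [FORCE]. ROWS is JSON, a list of rows, each a list of 3 entries, a list of its own where there are three numbers: the opening, from -1 (shut) to 1 (fully open), then the shift along the tool's x, y, z in cm, then the turn about the tool's z in units of 5 degrees (1.0 is 5 degrees). In form: [[grip, [tx, ty, tz], roll], ...]. A call has 1 to 12 rows; each row is the pose to reach, as a shift and turn from the pose commanded when the call began, along the tool's axes at that moment; what a row does not reach only later rows make up. A row lasts 1/10 s, in which the tool goes at most 50 mm and 8.59 degrees, less where a joint would pass 70% of its speed; a pose out of reach is approached as far as the arm can. A call with a gripper value outside its range is refused whole. The fingers move at their own pace and stop on an object; FORCE is the grip in N (left out, the last holds). Time passes only in rows, so rows that repeat a pose let the fingers close. It gives the time, the measured TCP pose, the force, the opening and the grip force at its end, in the units of the state.
- manip.read_state(): the state, without advancing time (a new reading comes with each control period).
- manip.camera(name): name is "side" or "top"; returns the picture (480x640x3 uint8, red, green, blue); there is no depth.
- manip.camera_params(name): a dict with "fovy" (degrees; the focal length in pixels is half the picture's height over the tangent of half this angle, whatever the lens; pixels are square), "cx", "cy" (the principal point, pixels), "k1" (the pictures are not rectified: a ray, as slopes to the right and down, at radius r is drawn at 1 + k1 r^2 times it, then the intrinsics apply), "origin" and "attitude" of the camera in the world. Camera axes: x right, y down, z forward; pixel columns grow to the right and rows downward; lengths in mm; the calibration is good to about 2 mm. A picture is of the moment at which its call begins. camera_params takes no time and is no camera call.
- manip.sign_off(): hands the job in; it is judged then, once.
The state is a dict: "clock": time; "joints": joint angles; "qd": joint speeds; "effort": joint torques, N m; "eef_pos": TCP position; "eef_rot": TCP orientation; "wrist_force": force on the tool from outside, world axes, zero at the start; "moment": the same for the moment, N m; "finger_gap": finger opening in mm; "finger_force": force on a finger pad.
Only numpy, scipy, OpenCV 4.12 (cv2) and the standard library are available. Lean on these libraries where they do the work, as an engineer would, in place of code of your own. Each camera call takes 0.05 s, during which the arm holds its last target. There are 200 camera calls.

## Working session

There is one attempt and no reset: what is moved stays moved. The work goes in short steps, Python scripts to look and compute and a shell command to move; the robot and the scene stay as the last step left them, time stands still between calls to the robot, and variables do not carry over. Pictures are saved under pics/ and viewed, at most 13 in all, crops included, and the job is handed in when it is done.

```bash
mkdir -p pics
python3 - <<'E'
from cell import manip
import cv2
for n in("top","side"):
    p=manip.camera_params(n);print(n,p)
    cv2.imwrite(f"pics/{n}0.png",manip.camera(n)[:,:,::-1])
print(manip.tip_reach,manip.read_state())
E
```

```text
top {'fovy': 43.237583083429065, 'cx': 311.993409670207, 'cy': 243.8477047553108, 'k1': -0.05192171355183734, 'origin': array([ 399.2911954 ,   75.77452007, 1762.31612025]), 'attitude': array([-3.08545010e+00, -2.91847885e-03, -1.58953262e+00])}
side {'fovy': 48.24232691817529, 'cx': 319.56892714188484, 'cy': 232.2769369547455, 'k1': -0.13118276250907848, 'origin': array([  195.88515642, -1136.78367383,   837.97403929]), 'attitude': array([-2.13134358,  0.01974977, -0.28116785])}
14.0 {'clock': 0.1, 'joints': array([ 1.07840154e+00,  3.00402789e-01,  1.52151095e+00, -1.52529214e-05,
        1.32071469e+00, -6.66160025e-02]), 'qd': array([ 0.00010518, -0.00098607, -0.00018417, -0.00180741, -0.0004074 ,
        0.00074042]), 'effort': array([-1.59508098e-03, -5.32637787e+01, -3.53282726e+01,  7.08582345e-02,
        2.34507979e-02, -3.44784723e-05]), 'eef_pos': array([227.0754007 , 500.69177775, 218.95346257]), 'eef_rot': array([-3.14055818e+00, -5.42070224e-05,  2.71581763e+00]), 'wrist_force': array([-0.69527203,  0.61018243, -0.5092633 ]), 'moment': array([ 0.03193715, -0.06948003, -0.01404806]), 'finger_force': 0.0, 'finger_gap': 93.77723741618604}
```

View pics/top0.png

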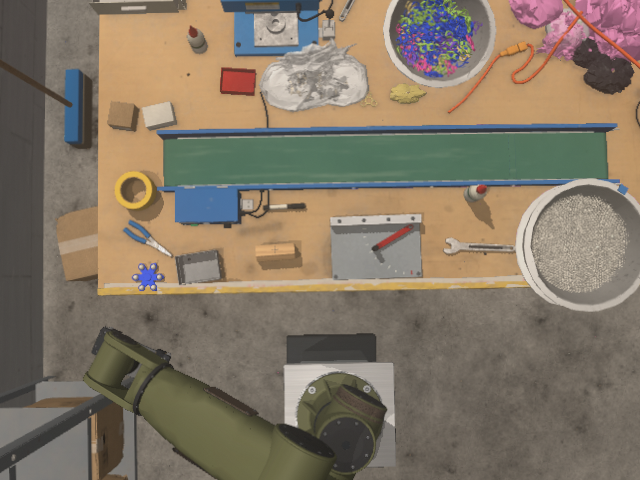

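View pics/side0.png

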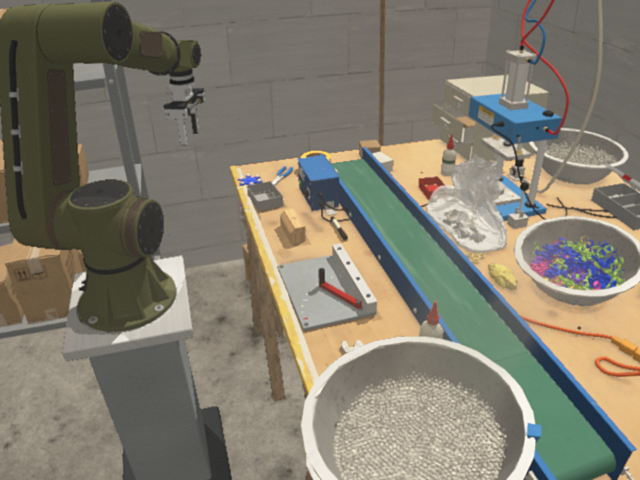

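The top view shows the jig around (376,247), with the lever pivot at about (410,228), the knob at about (376,249), and the offcut at about (277,252). The side view shows the knob at about (321,272) and the offcut at about (292,226). Next I'll look at enlarged crops.

```bash
cat > h.py <<'E'
import numpy as np,cv2
from scipy.spatial.transform import Rotation as R
from cell import manip
def cam(n):
    p=manip.camera_params(n);f=240/np.tan(np.radians(p['fovy']/2))
    return p,f,R.from_euler('xyz',p['attitude']).as_matrix()
def ray(n,uv):
    p,f,A=cam(n);d=(np.atleast_2d(uv)-[p['cx'],p['cy']])/f
    u=d.copy()
    for _ in range(20):u=d/(1+p['k1']*(u**2).sum(1,keepdims=True))
    return p['origin'],np.c_[u,np.ones(len(u))]@A.T
def onz(n,uv,z):
    o,d=ray(n,uv);return (o+d*((z-o[2])/d[:,2])[:,None])
def proj(n,X):
    p,f,A=cam(n);c=(np.atleast_2d(X)-p['origin'])@A;u=c[:,:2]/c[:,2:]
    return u*(1+p['k1']*(u**2).sum(1,keepdims=True))*f+[p['cx'],p['cy']]
def tri(a,b):
    (o1,d1),(o2,d2)=ray('top',a),ray('side',b);d1,d2=d1[0],d2[0]
    s=np.linalg.lstsq(np.c_[d1,-d2],o2-o1,rcond=None)[0]
    p,q=o1+s[0]*d1,o2+s[1]*d2;return (p+q)/2,np.linalg.norm(p-q)
E
python3 - <<'E'
import cv2,numpy as np
t=cv2.imread('pics/top0.png');s=cv2.imread('pics/side0.png')
a=cv2.resize(t[205:285,240:440],None,fx=4,fy=4,interpolation=cv2.INTER_CUBIC)
cv2.imwrite('pics/ct.png',a)
b=cv2.resize(s[200:340,260:400],None,fx=4.2,fy=4.2,interpolation=cv2.INTER_CUBIC)
cv2.imwrite('pics/cs.png',b)
E
```

```text
(no output)
```

View pics/ct.png

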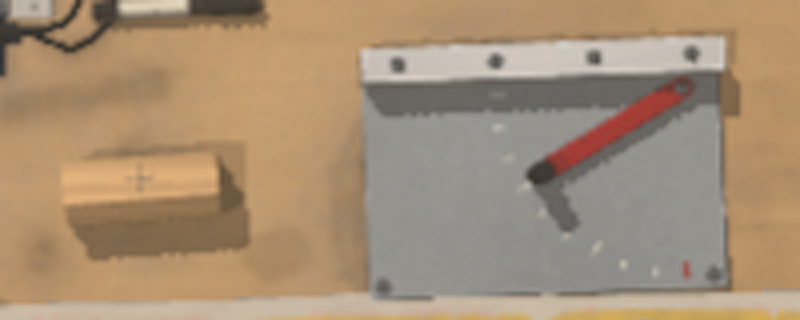

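View pics/cs.png

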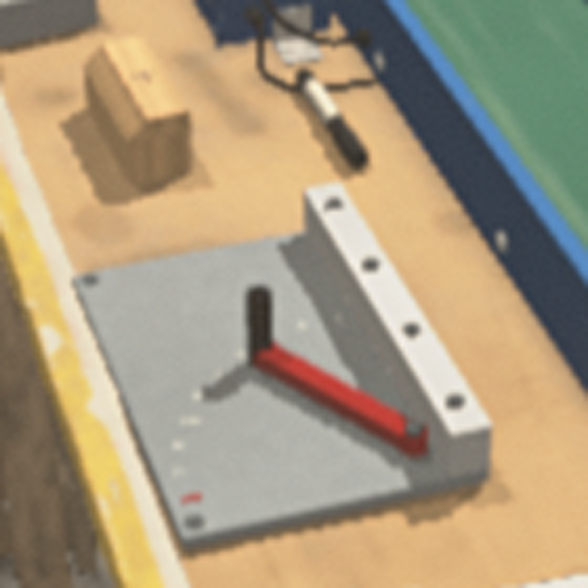

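The top crop shows the fence-top corners near crop (360,49), (725,37), (727,70) and (362,82). The knob is at (541,172), the pivot at (682,86), the cross at (140,178), and the offcut's top back edge runs (62,160)–(218,152). In the side crop the knob top is at (259,292), the cross at (143,76), and the fence-top corners are (307,192), (345,183), (490,430) and (452,437).

Run:
```python
from h import *
np.set_printoptions(precision=1,suppress=True)
T=lambda x,y:[(x+.5)/4-.5+240,(y+.5)/4-.5+205]
S=lambda x,y:[(x+.5)/4.2-.5+260,(y+.5)/4.2-.5+200]
for n,a,b in [('fenceBL',(361,49),(307,192)),('fenceBR',(725,37),(490,430)),('fenceBL?',(361,49),(345,183)),('fenceFR',(727,70),(452,437)),('fenceFL',(362,82),(307,192)),
 ('knob',(540,173),(259,291)),('pivot',(682,86),(415,432)),('cross',(140,178),(143,76)),('redtick',(687,269),(192,497)),('bedFL',(371,297),(75,282)),('bedFR',(729,289),(188,540))]:
    X,e=tri(T(*a),S(*b));print(n,X,'gap%.1f'%e)
# masks in top
t=cv2.imread('pics/top0.png');hsv=cv2.cvtColor(t,cv2.COLOR_BGR2HSV)
def big(m,box):
    z=np.zeros_like(m);x0,y0,x1,y1=box;z[y0:y1,x0:x1]=m[y0:y1,x0:x1]
    c=max(cv2.findContours(z,0,1)[0],key=cv2.contourArea);return c
c=big(cv2.inRange(hsv,(0,0,190),(180,50,255)),(325,205,430,232));r=cv2.minAreaRect(c);q=cv2.boxPoints(r)
print('fence',r);W=onz('top',q,44);print(W)
c=big(cv2.inRange(hsv,(0,120,80),(8,255,255)),(365,215,420,255));r=cv2.minAreaRect(c);print('lever');print(onz('top',cv2.boxPoints(r),25.5))
for lo in (150,180,195,205):
    c=big(cv2.inRange(hsv,(5,40,lo),(30,255,255)),(250,238,300,262));r=cv2.minAreaRect(c);print('wood',lo,r)
    print(onz('top',cv2.boxPoints(r),50))
g=hsv[240:262,270:284,2];print(g)
```

```text
fenceBL [561.7  18.8  36.6] gap22.1
fenceBR [ 575.2 -244.    40.3] gap1.8
fenceBL? [573.5  16.1  40.9] gap2.9
fenceFR [ 551.9 -244.7   41.6] gap0.6
fenceFL [549.   16.1  39.1] gap0.7
knob [ 480.9 -107.2   61. ] gap1.5
pivot [ 542.  -214.9   24.3] gap1.8
cross [481.4 175.3  48.6] gap2.1
redtick [ 410.6 -217.    12.2] gap0.8
bedFL [394.5  11.8   4.7] gap1.4
bedFR [ 397.8 -247.9   10.4] gap3.7
fence ((375.0998840332031, 219.14720153808594), (7.956600666046143, 90.04911804199219), 87.83892822265625)
[[ 571.8   16.3   44. ]
 [ 576.9 -241.    44. ]
 [ 554.1 -241.2   44. ]
 [ 549.    15.9   44. ]]
lever
[[ 493.9 -115.7   25.5]
 [ 546.4 -207.5   25.5]
 [ 533.5 -214.8   25.5]
 [ 481.  -123.    25.5]]
wood 150 ((274.5, 249.5), (23.0, 49.0), 90.0)
[[515.3 244.3  50. ]
 [512.7 105.5  50. ]
 [447.5 106.6  50. ]
 [450.1 245.2  50. ]]
wood 180 ((271.5, 249.5), (23.0, 43.0), 90.0)
[[515.3 244.3  50. ]
 [513.  122.5  50. ]
 [447.8 123.6  50. ]
 [450.1 245.2  50. ]]
wood 195 ((273.96783447265625, 249.53439331054688), (10.260968208312988, 38.278743743896484), 88.09085083007812)
[[495.  231.4  50. ]
 [4
[... 789 characters left out ...]
2 206 210 191 186 199 202 211 215 214 213 213 217]
 [211 210 210 210 189 187 207 206 206 205 203 204 204 207]
 [209 209 208 209 182 183 208 208 209 208 209 209 209 209]
 [217 217 217 216 209 208 218 218 218 218 218 219 219 219]
 [222 217 209 209 204 196 197 197 191 184 182 176 171 171]
 [174 173 164 165 164 159 158 159 155 150 148 145 141 141]
 [146 148 145 146 148 147 148 149 148 148 148 148 148 148]
 [150 151 149 149 150 149 150 149 150 149 149 149 149 149]
 [147 146 146 146 145 145 144 143 143 142 142 141 140 141]
 [142 143 142 142 142 142 141 141 137 135 140 138 128 131]
 [135 130 128 132 128 125 125 126 127 128 134 133 130 132]
 [129 126 125 127 125 125 125 127 127 129 130 131 132 133]]
```

```bash
cat >> h.py <<'E'
def edges(img,n,along,rng,around,z,sign,w=4):
    """along='u': for columns in rng find the gradient peak in rows near line around(u0,v0,u1,v1); returns line fit on plane z"""
    g=cv2.GaussianBlur(cv2.cvtColor(img,cv2.COLOR_BGR2GRAY).astype(np.float32),(3,3),0)
    if along=='v':g=g.T
    a0,b0,a1,b1=around;P=[]
    for a in range(*rng):
        b=b0+(b1-b0)*(a-a0)/(a1-a0);k=np.arange(int(round(b))-w,int(round(b))+w+1)
        d=sign*(g[k+1,a]-g[k-1,a]);i=int(np.clip(d.argmax(),1,len(k)-2))
        y0,y1,y2=d[i-1:i+2];den=y0-2*y1+y2
        P.append((a,k[i]+(0.5*(y0-y2)/den if den else 0)))
    P=np.array(P);P=P if along=='u' else P[:,::-1]
    X=onz(n,P,z)[:,:2]
    l=cv2.fitLine(X.astype(np.float32),cv2.DIST_HUBER,0,.5,.01).ravel()
    return l # vx,vy,x0,y0
E
cat > m.py <<'E'
from h import *
np.set_printoptions(precision=4,suppress=True)
t=cv2.imread('pics/top0.png')
def show(n,l,ax):
    v=l[:2]*np.sign(l[ax]);print(n,'dir',np.degrees(np.arctan2(v[1],v[0])).round(2),'pt',l[2:].round(1))
show('fence back',edges(t,'top','u',(333,420),(330.,217.,421,214),44,1),1)
show('fence front',edges(t,'top','u',(333,408),(330.,225.3,421,222.4),44,-1,3),1)
show('bed front',edges(t,'top','u',(345,415),(333.,279,422,277),12,-1,3),1)
show('bed left',edges(t,'top','v',(240,272),(228,331.,278,333),12,1,3),0)
show('bed right',edges(t,'top','v',(232,272),(228,420.5,278,422),12,-1,3),0)
show('fence left',edges(t,'top','v',(218,224),(217,330.,225,330.5),44,1,3),0)
show('fence right',edges(t,'top','v',(216,222),(214,421.,222,421.5),44,-1,3),0)
show('wood back',edges(t,'top','u',(259,292),(255.,245,294,242.8),50,1,3),1)
show('wood bottom-bevel',edges(t,'top','u',(259,292),(255.,257,294,254),35,-1,3),1)
show('wood left',edges(t,'top','v',(246,252),(245,255.,252,255.5),50,1,3),0)
show('wood right',edges(t,'top','v',(244,250),(243,294.5,250,295),50,-1,3),0)
E
python3 m.py
```

```text
fence back dir 91.13 pt [ 574.  -110.6]
fence front dir 91.09 pt [ 549.8 -112.3]
bed front dir 90.47 pt [ 400.1 -144.6]
bed left dir 0.45 pt [463.6  12.8]
bed right dir 0.6 pt [ 467.8 -242.2]
fence left dir 6.48 pt [561.4  16. ]
fence right dir -5.05 pt [ 562.5 -242.9]
wood back dir 93.16 pt [497.2 159.8]
wood bottom-bevel dir 93.17 pt [468.  173.3]
wood left dir 0.61 pt [485.2 230.7]
wood right dir 11.71 pt [488.9 121.1]
```

Estimates from the measurements:
- **Jig:** origin about (485,-114), yaw about 0.0165 rad.
- **Knob:** about (481,-107), top at about z 61.
- **Lever target:** knob at about (422,-215).
- **Offcut:** origin about (474,174.7), yaw about 0.055 rad.

I'll move above the knob now.

```bash
python3 -m creep '[[-0.1,[-48.2,-44.9,0],12.9],[-0.1,[-48.2,-44.9,0],12.9],[-0.1,[-48.2,-44.9,0],12.9],[-0.1,[-48.2,-44.9,0],12.9],[-0.1,[-48.2,-44.9,0],12.9],[-0.1,[-48.2,-44.9,0],12.9],[-0.1,[-48.2,-44.9,0],12.9],[-0.1,[-48.2,-44.9,0],12.9],[-0.1,[-48.2,-44.9,0],12.9],[-0.1,[-48.2,-44.9,0],12.9],[-0.1,[-48.2,-44.9,0],12.9],[-0.1,[-48.2,-44.9,0],12.9]]' 15
```

```text
clock: 1.3
eef_pos: [458.3, -55.1, 219.4]
eef_rot: [3.142, -0.0, 1.59]
wrist_force: [0.8, 1.4, 0.1]
finger_gap: 42.4
finger_force: 0.0
```

```bash
python3 -m creep '[[-0.1,[-5.3,2.2,6],0],[-0.1,[-5.3,2.2,6],0],[-0.1,[-5.3,2.2,8],0],[-0.1,[-5.3,2.2,8],0]]'
```

```text
clock: 1.7
eef_pos: [479.8, -105.6, 136.8]
eef_rot: [-3.137, -0.002, 1.589]
wrist_force: [-0.2, 0.1, 1.4]
finger_gap: 42.0
finger_force: 0.0
```

```bash
python3 -m creep '[[-0.1,[-0.2,0.1,4],0],[-0.1,[-0.2,0.1,7],0],[-0.1,[-0.2,0.1,8.9],0],[-0.1,[-0.2,0.1,8.9],0],[-1,[-0.2,0.1,8.9],0],[-1,[-0.2,0.1,8.9],0],[-1,[-0.2,0.1,8.9],0],[-1,[-0.2,0.1,8.9],0]]' 15
```

```text
clock: 2.5
eef_pos: [482.0, -107.3, 51.2]
eef_rot: [-3.141, -0.0, 1.59]
wrist_force: [-1.5, 0.9, 6.5]
finger_gap: 15.6
finger_force: 15.0
```

```bash
python3 -m creep '[[-1,[-0.6,-0.9,0],0],[-1,[-1.33,-1.83,0],0],[-1,[-2.15,-2.75,0],0],[-1,[-3.02,-3.54,0],0],[-1,[-4,-4.3,0],0],[-1,[-5.02,-4.88,0],0],[-1,[-6.1,-5.4,0],0],[-1,[-7.25,-5.79,0],0],[-1,[-9.02,-6.17,0],0],[-1,[-10.66,-6.29,0],0],[-1,[-10.66,-6.29,0],0],[-1,[-10.66,-6.29,0],0]]'
python3 - <<'E'
from h import *
for n in("top","side"): cv2.imwrite(f"pics/{n}1.png",manip.camera(n)[:,:,::-1])
s=cv2.imread('pics/side1.png');cv2.imwrite('pics/cs1.png',cv2.resize(s[180:360,240:440],None,fx=3.3,fy=3.3,interpolation=2))
E
```

```text
clock: 3.7
eef_pos: [420.7, -216.2, 51.2]
eef_rot: [-3.141, 0.001, 1.59]
wrist_force: [-9.3, -3.9, 8.4]
finger_gap: 15.6
finger_force: 15.0
```

View pics/cs1.png

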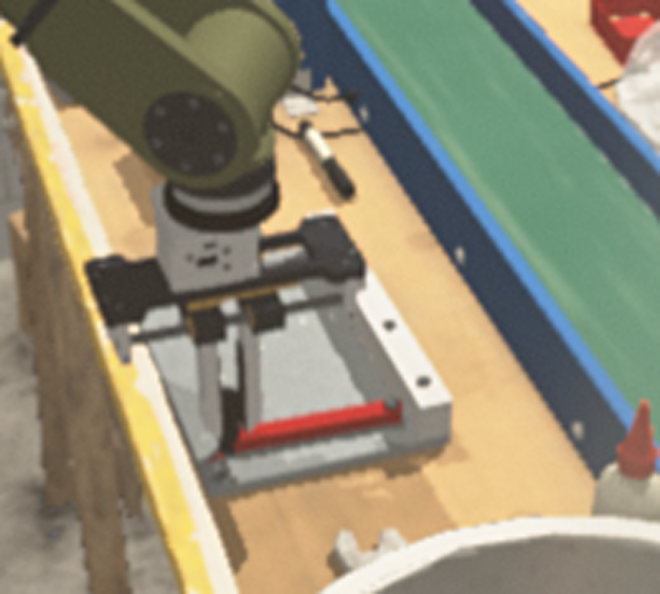

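The side view shows the lever lying at the red tick and close to square, with the knob still gripped. I'll release it, lift, and go over to the offcut.

```bash
python3 -m creep '[[0,[0,0,0],0],[0,[0,0,0],0],[0,[0,0,0],0],[0,[0,0,-5],0],[0,[0,0,-9],0],[0.5,[39,6,-10],-0.4],[0.5,[39,6,-10],-0.4],[0.5,[39,6,-10],-0.4],[0.5,[39,6,-10],-0.4],[0.5,[39,6,-10],-0.4],[0.5,[39,6,-10],-0.4],[0.5,[39,6,-10],-0.4]]'
python3 -m creep '[[0.5,[8,0.7,0],0],[0.5,[8,0.7,0],0],[0.5,[8,0.7,0],0]]'
python3 - <<'E'
from h import *
t=manip.camera("top")[:,:,::-1].copy();cv2.imwrite("pics/top2.png",t)
s=manip.camera("side")[:,:,::-1].copy();cv2.imwrite("pics/side2.png",s)
for n,im,box in(('top',t,(365,210,425,285)),('side',s,(260,250,380,350))):
    hsv=cv2.cvtColor(im,cv2.COLOR_BGR2HSV);m=cv2.inRange(hsv,(0,120,80),(8,255,255))|cv2.inRange(hsv,(174,120,80),(180,255,255))
    z=np.zeros_like(m);x0,y0,x1,y1=box;z[y0:y1,x0:x1]=m[y0:y1,x0:x1]
    c=max(cv2.findContours(z,0,1)[0],key=cv2.contourArea);l=cv2.boxPoints(cv2.minAreaRect(c));print(n,cv2.contourArea(c),onz(n,l,25.5).round(1).tolist())
    vy=np.argwhere(cv2.drawContours(np.zeros_like(m),[c],-1,255,-1))[:,::-1]
    X=onz(n,vy.astype(float),25.5)[:,:2].astype(np.float32);print(cv2.fitLine(X,2,0,.01,.01).ravel())
E
```

```text
clock: 5.0
eef_pos: [467.7, 133.8, 149.6]
eef_rot: [3.141, -0.0, 1.625]
wrist_force: [0.8, -1.1, -0.6]
finger_gap: 70.6
finger_force: 0.0
clock: 5.3
eef_pos: [470.1, 215.0, 149.1]
eef_rot: [3.142, -0.0, 1.629]
wrist_force: [-0.2, 0.1, -0.9]
finger_gap: 70.3
finger_force: 0.0
top 150.0 [[537.4, -205.7, 25.5], [537.2, -220.2, 25.5], [427.7, -217.1, 25.5], [428.0, -202.7, 25.5]]
[ 9.9976784e-01 -2.1548023e-02  4.8355426e+02 -2.1267593e+02]
side 263.5 [[424.2, -206.6, 25.5], [545.6, -209.8, 25.5], [540.3, -232.9, 25.5], [420.9, -229.3, 25.5]]
[ 9.9961931e-01 -2.7590930e-02  4.8155789e+02 -2.2005045e+02]
```

```bash
python3 -m creep '[[0.5,[-4.0,0.2,0],0],[0.5,[-4.0,0.2,3],0],[0.5,[-4.0,0.2,7],0],[0.5,[-4.0,0.2,11],0],[0.5,[-4.0,0.2,12.9],0],[0.5,[-4.0,0.2,12.9],0]]'
python3 -m creep '[[-1,[0,0,0],0],[-1,[0,0,0],0],[-1,[0,0,0],0],[-1,[0,0,0],0],[-1,[0,0,0],0],[-1,[0,0,0],0]]' 25
```

```text
clock: 6.0
eef_pos: [473.3, 170.4, 18.1]
eef_rot: [-3.137, 0.001, 1.623]
wrist_force: [0.5, 0.6, 0.5]
finger_gap: 70.5
finger_force: 0.0
clock: 6.6
eef_pos: [475.1, 172.0, 21.4]
eef_rot: [3.14, -0.0, 1.625]
wrist_force: [-1.4, -3.4, 6.9]
finger_gap: 44.5
finger_force: 25.0
```

```bash
python3 -m creep '[[-1,[0,0,-2],0],[-1,[0,0,-5],0],[-1,[-2.5,0,-6],0],[-1,[-6,0.1,-6],0.1],[-1,[-10,0.2,-6],0.2],[-1,[-14,0.3,-6],0.3],[-1,[-18,0.4,-6],0.4],[-1,[-22,0.5,-6],0.4],[-1,[-26,0.5,-6],0.4],[-1,[-29,0.5,-6],0.4],[-1,[-30.8,0.5,-6],0.4],[-1,[-31.8,0.5,-6],0.4]]'
python3 -m creep '[[-1,[0,0,0],0],[-1,[0,0,0],0],[-1,[0,0,0],0]]'
cat > w.py <<'E'
from h import *
import sys
k=sys.argv[1]
t=manip.camera("top")[:,:,::-1].copy();s=manip.camera("side")[:,:,::-1].copy()
cv2.imwrite(f"pics/top{k}.png",t);cv2.imwrite(f"pics/side{k}.png",s)
a=cv2.resize(t[205:285,325:430],(400,305),interpolation=2);b=cv2.resize(s[200:340,260:400],(400,400),interpolation=2)
a=np.vstack([a,np.zeros((95,400,3),np.uint8)]);cv2.imwrite(f"pics/v{k}.png",np.hstack([a,b]))
E
python3 w.py 3
```

```text
clock: 7.8
eef_pos: [496.7, -146.7, 80.4]
eef_rot: [3.142, 0.0, 1.589]
wrist_force: [-0.4, -0.2, -2.3]
finger_gap: 45.0
finger_force: 25.0
clock: 8.1
eef_pos: [496.9, -144.3, 80.3]
eef_rot: [-3.141, -0.0, 1.591]
wrist_force: [-0.7, -0.2, -3.8]
finger_gap: 45.1
finger_force: 25.0
```

View pics/v3.png

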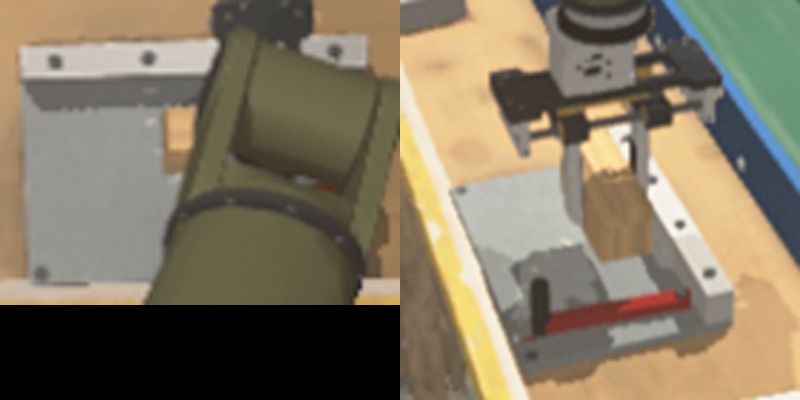

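The offcut is held above the bed. Its left end edge is at crop x≈163 in the top view, and the bottom corners of its right end are at about (598,258) and (650,250) in the side view.

Run:
```python
from h import *
t=cv2.imread('pics/top3.png')
print(edges(t,'top','v',(235,241),(233,367.8,243,368.3),109,1,3))
for x,y in((598,260),(651,250)):
    print(onz('side',[260+(x-400+.5)*.35-.5,200+(y+.5)*.35-.5],58.9))
# lever side check: red top edge left
print(proj('side',[[498,-203,59],[520,-203,59],[475,-203,59]]))
```

```text
[ 9.9980462e-01  1.9766217e-02  5.0661273e+02 -8.7064102e+01]
[[ 475.36504326 -192.72612272   58.9       ]]
[[ 520.77659295 -193.28983932   58.9       ]]
[[339.56992068 291.42867478]
 [348.53630826 289.64721421]
 [330.11646793 293.30166045]]
```

```bash
python3 -m creep '[[-1,[-0.6,0,1.5],0],[-1,[-0.6,0,3],0],[-1,[-0.6,0,4],0],[-1,[-0.6,0,4.4],0],[-1,[-0.6,0,4.6],0],[-1,[-0.6,0,4.7],0],[-1,[-0.6,0,4.7],0],[-1,[-0.6,0,4.7],0]]'
```

```text
clock: 9.0
eef_pos: [497.2, -151.4, 33.7]
eef_rot: [3.141, 0.0, 1.59]
wrist_force: [-0.3, -0.0, -3.4]
finger_gap: 44.7
finger_force: 25.0
```

```bash
python3 -m creep '[[-1,[0,0,0.05],0],[-1,[0,0,0.1],0],[-1,[0,0,0.1],0]]'; python3 -m creep '[[0.3,[0,0,0.1],0],[0.3,[0,0,0.1],0],[0.3,[0,0,0.1],0],[0.3,[0,0,0],0]]'
```

```text
clock: 9.3
eef_pos: [497.2, -151.4, 33.4]
eef_rot: [3.141, 0.0, 1.59]
wrist_force: [-5.4, 2.5, 9.8]
finger_gap: 44.8
finger_force: 25.0
clock: 9.7
eef_pos: [497.0, -151.3, 32.3]
eef_rot: [-3.141, -0.0, 1.59]
wrist_force: [-0.7, 0.7, -0.2]
finger_gap: 60.8
finger_force: 0.0
```

```bash
python3 -m creep '[[0.3,[0,0,-4],0],[0.3,[0,0,-8],0],[-1,[0.35,-5.2,-9],18],[-1,[0.35,-5.2,-9],18],[-1,[0.35,-5.2,-9],18],[-1,[0.35,-5.2,-9],18],[-1,[0.35,-5.2,-9],18],[-1,[0.35,-5.2,-9],18],[-1,[0.35,-5.2,-9],18],[-1,[0.35,-5.2,-9],18],[-1,[0.35,-5.2,-9],18],[-1,[0.35,-5.2,-9],18]]'
python3 -m creep '[[-1,[0,0,0],0.6],[-1,[0,0,0],0.6],[-1,[0,0,0],0.6]]'; python3 w.py 4
```

```text
clock: 10.9
eef_pos: [444.9, -148.8, 122.4]
eef_rot: [3.142, -0.0, 0.084]
wrist_force: [-1.1, 0.7, -0.5]
finger_gap: 0.2
finger_force: 0.0
clock: 11.2
eef_pos: [444.9, -148.8, 122.4]
eef_rot: [3.142, -0.0, 0.04]
wrist_force: [-0.4, -0.2, -0.1]
finger_gap: 0.2
finger_force: 0.0
```

View pics/v4.png

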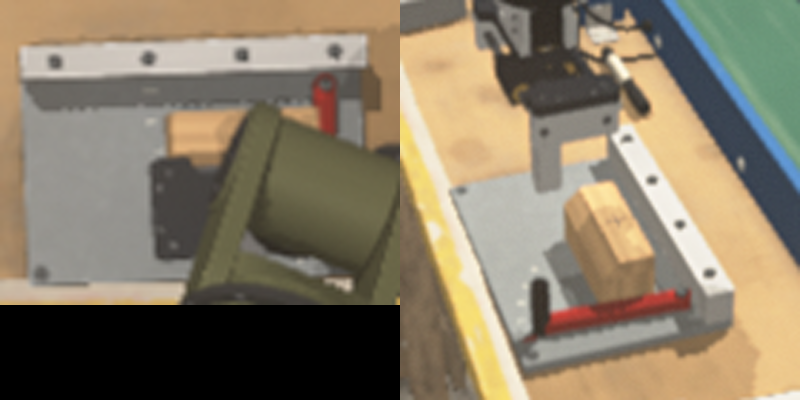

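The offcut stands flat on the bed beside the lever, which is still square. The closed fingers are in front of it, so I'll descend and push it to the fence on its vertical front face.

```bash
python3 -m creep '[[-1,[0,0,4],0.3],[-1,[0,0,7],0.3],[-1,[0,0,7.6],0.3],[-1,[0,0,7.6],0.3],[-1,[1,0,7.6],0.3],[-1,[2,0,7.6],0.3],[-1,[2.5,0,7.6],0.3],[-1,[3,0,7.6],0.3],[-1,[3.5,0,7.6],0.3],[-1,[4,0,7.6],0.3],[-1,[4,0,7.6],0.3],[-1,[4,0,7.6],0.3]]'
```

```text
clock: 12.5
eef_pos: [485.1, -147.3, 46.2]
eef_rot: [3.142, -0.0, 0.012]
wrist_force: [0.7, 0.0, -1.1]
finger_gap: 0.3
finger_force: 0.0
```

```bash
python3 -m creep '[[-1,[0.3,0,0],0],[-1,[0.6,0,0],0],[-1,[0.8,0,0],0],[-1,[0.9,0,0],0],[-1,[1.0,0,0],0],[-1,[1.0,0,0],0]]'; python3 w.py 5
```

```text
clock: 13.1
eef_pos: [494.7, -147.3, 46.2]
eef_rot: [3.141, 0.0, 0.012]
wrist_force: [-3.1, -1.6, -0.7]
finger_gap: 0.6
finger_force: 1.5
```

View pics/v5.png

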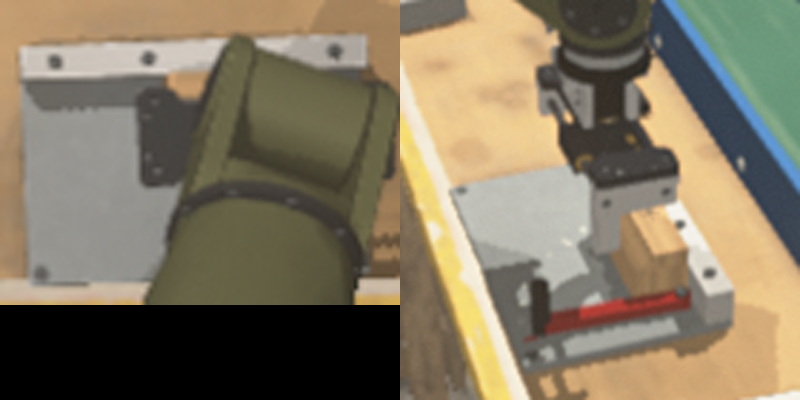

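The offcut is nearly at the fence. I'll creep forward until the force rises.

```bash
python3 -m creep '[[-1,[0.1,0,0],0],[-1,[0.2,0,0],0],[-1,[0.2,0,0],0]]';python3 -m creep '[[-1,[0.1,0,0],0],[-1,[0.1,0,0],0]]';python3 -m creep '[[-1,[0.1,0,0],0],[-1,[0.1,0,0],0]]'
```

```text
clock: 13.5
eef_pos: [494.9, -147.2, 46.2]
eef_rot: [-3.141, 0.005, 0.012]
wrist_force: [-18.7, -4.1, 10.9]
finger_gap: 0.7
finger_force: 9.7
clock: 13.7
eef_pos: [495.0, -147.3, 46.2]
eef_rot: [-3.141, 0.007, 0.012]
wrist_force: [-27.6, -2.9, 18.3]
finger_gap: 0.9
finger_force: 13.8
clock: 13.9
eef_pos: [495.1, -147.2, 46.2]
eef_rot: [-3.14, 0.01, 0.012]
wrist_force: [-35.1, -3.6, 23.6]
finger_gap: 0.8
finger_force: 17.8
```

The offcut is seated on the fence at about 8 N per mm of push. I'll back off, lift clear to the left, and check.

```bash
python3 -m creep '[[-1,[-0.6,0,0],0],[-1,[-1,0,0],0],[-1,[-1,0,-4],0],[-1,[-1,0,-8],0],[-1,[-1,-5,-9],0],[-1,[-1,-10,-9],0],[-1,[-1,-15,-9],0],[-1,[-1,-20,-9],0],[-1,[-1,-25,-9],0],[-1,[-1,-25,-9],0]]'
python3 w.py 6
python3 - <<'E'
from h import *
t=cv2.imread('pics/top6.png')
a=cv2.resize(t[205:285,325:430],None,fx=7.5,fy=7.5,interpolation=2);cv2.imwrite('pics/z6.png',a)
E
```

```text
clock: 14.9
eef_pos: [485.7, 107.6, 136.6]
eef_rot: [-3.14, -0.001, 0.017]
wrist_force: [-0.5, 0.3, -0.6]
finger_gap: 0.3
finger_force: 0.0
```

View pics/z6.png

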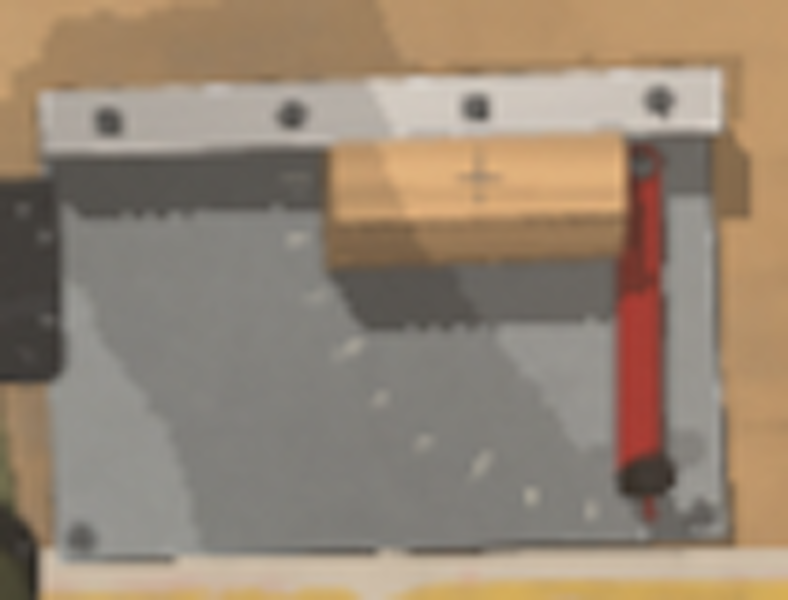

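The offcut is flush with the fence and its right end is close to the lever, with the knob near the red tick. Next I'll measure the end gap and the lever angle.

Run:
```python
from h import *
t=cv2.imread('pics/top6.png')
P=lambda x,y:[325+(x+.5)/7.5-.5,205+(y+.5)/7.5-.5]
print('ends z62',onz('top',[P(329,180),P(630,170),P(478,177)],62).round(1).tolist())
print('end edges',edges(t,'top','v',(224,233),(224,368.5,233,368.6),62,1,3))
print('back/top-front',edges(t,'top','u',(371,406),(369.,223.5,408,222.3),62,1,2),edges(t,'top','u',(371,406),(369.,234,408,233),62,-1,2))
print('fence back',edges(t,'top','u',(333,420),(330.,217.,421,214),44,1))
print('lever L/R',edges(t,'top','v',(243,266),(243,407,266,407),25.5,1,3),edges(t,'top','v',(232,266),(232,413,266,413.3),25.5,1,3))
hsv=cv2.cvtColor(t,cv2.COLOR_BGR2HSV);m=cv2.inRange(hsv,(0,110,50),(8,255,255))|cv2.inRange(hsv,(174,110,50),(180,255,255))
L=[]
for v in range(243,266):
    u=np.flatnonzero(m[v,400:418])+400
    if len(u)>3:L.append([u.mean(),v])
X=onz('top',L,25.5)[:,:2].astype(np.float32);print('lever',cv2.fitLine(X,2,0,.01,.01).ravel())
print('knob top',onz('top',P(645,473),64.5),'red tick',onz('top',P(650,505),12))
```

```text
ends z62 [[534.9, -90.8, 62.0], [536.6, -204.3, 62.0], [535.0, -146.9, 62.0]]
end edges [ 9.9998802e-01  4.8981630e-03  5.3650476e+02 -9.1604233e+01]
back/top-front [ 1.0226041e-01  9.9475765e-01  5.4561304e+02 -1.4449646e+02] [ 1.9705050e-02 -9.9980581e-01  5.1993140e+02 -1.4570378e+02]
fence back [ 1.51580293e-02 -9.99885082e-01  5.74367432e+02 -1.15049225e+02]
lever L/R [ 9.9943405e-01 -3.3638563e-02  4.6236118e+02 -2.1111453e+02] [ 9.9969751e-01 -2.4594581e-02  4.6617480e+02 -2.2308498e+02]
lever [ 9.9928081e-01 -3.7919771e-02  4.6236441e+02 -2.1099387e+02]
knob top [[ 422.59726678 -206.38718879   64.5       ]] red tick [[ 410.94649206 -216.71179135   12.        ]]
```

By the images the lever is a few hundredths of a radian short of square (about 1.53). I'll nudge the knob about 4 mm further.

```bash
python3 -m creep '[[-1,[-7,27.7,0],0],[-1,[-7,27.7,0],0],[-1,[-7,27.7,0],0],[-1,[-7,27.7,0],0],[-1,[-7,27.7,0],0],[-1,[-7,27.7,0],0],[-1,[-7,27.7,3],0],[-1,[-7,27.7,7],0],[-1,[-7,27.7,8.6],0],[-1,[-7,27.7,8.6],0],[-1,[-7,27.7,8.6],0]]'
python3 -m creep '[[-1,[0,0.5,0],0],[-1,[0,1,0],0],[-1,[0,1.2,0],0],[-1,[0,1.2,0],0]]'
python3 -m creep '[[-1,[0,0.2,0],0],[-1,[0,0.2,0],0]]'
python3 -m creep '[[-1,[0,0.2,0],0],[-1,[0,0.2,0],0]]'
```

```text
clock: 16.1
eef_pos: [419.2, -176.0, 51.0]
eef_rot: [3.141, -0.001, 0.01]
wrist_force: [-1.0, 0.7, 0.3]
finger_gap: 0.3
finger_force: 0.0
clock: 16.5
eef_pos: [419.5, -187.5, 50.7]
eef_rot: [3.141, -0.001, 0.011]
wrist_force: [-0.7, 0.2, -0.3]
finger_gap: 0.4
finger_force: 0.0
clock: 16.7
eef_pos: [419.4, -189.2, 50.4]
eef_rot: [3.142, -0.0, 0.012]
wrist_force: [-0.2, -0.6, -0.2]
finger_gap: 0.6
finger_force: 0.0
clock: 16.9
eef_pos: [419.3, -190.9, 50.3]
eef_rot: [-3.141, 0.0, 0.012]
wrist_force: [-1.4, 3.0, 1.7]
finger_gap: 0.2
finger_force: 1.4
```

```bash
python3 -m creep '[[-1,[0,0.2,0],0],[-1,[0,0.4,0],0],[-1,[0,0.5,0],0],[-1,[0,0.5,0],0]]'; python3 -m creep '[[-1,[0,-1,0],0],[-1,[0,-2,0],0],[-1,[0,-2,-4],0],[-1,[0,-6,-8],0],[-1,[0,-11,-9],0],[-1,[4,-16,-9],0],[-1,[6.5,-21,-9],0],[-1,[6.5,-26,-9],0],[-1,[6.5,-30,-9],0],[-1,[6.5,-30,-9],0]]'
python3 w.py 7
python3 - <<'E'
from h import *
t=cv2.imread('pics/top7.png')
a=cv2.resize(t[205:285,325:430],None,fx=7.5,fy=7.5,interpolation=2);cv2.imwrite('pics/z7.png',a)
hsv=cv2.cvtColor(t,cv2.COLOR_BGR2HSV);m=cv2.inRange(hsv,(0,110,50),(8,255,255))|cv2.inRange(hsv,(174,110,50),(180,255,255))
L=[]
for v in range(243,266):
    u=np.flatnonzero(m[v,400:420])+400
    if len(u)>3:L.append([u.mean(),v])
X=onz('top',L,25.5)[:,:2].astype(np.float32);print('lever',cv2.fitLine(X,2,0,.01,.01).ravel())
E
```

```text
clock: 17.3
eef_pos: [419.3, -196.1, 50.2]
eef_rot: [-3.141, 0.0, 0.011]
wrist_force: [-2.0, 3.4, 0.6]
finger_gap: 0.7
finger_force: 1.5
clock: 18.3
eef_pos: [480.5, 109.1, 140.3]
eef_rot: [-3.141, -0.001, 0.016]
wrist_force: [0.1, -0.9, -0.7]
finger_gap: 0.7
finger_force: 0.0
lever [ 9.9950987e-01  3.1304557e-02  4.6227286e+02 -2.1582060e+02]
```

View pics/z7.png

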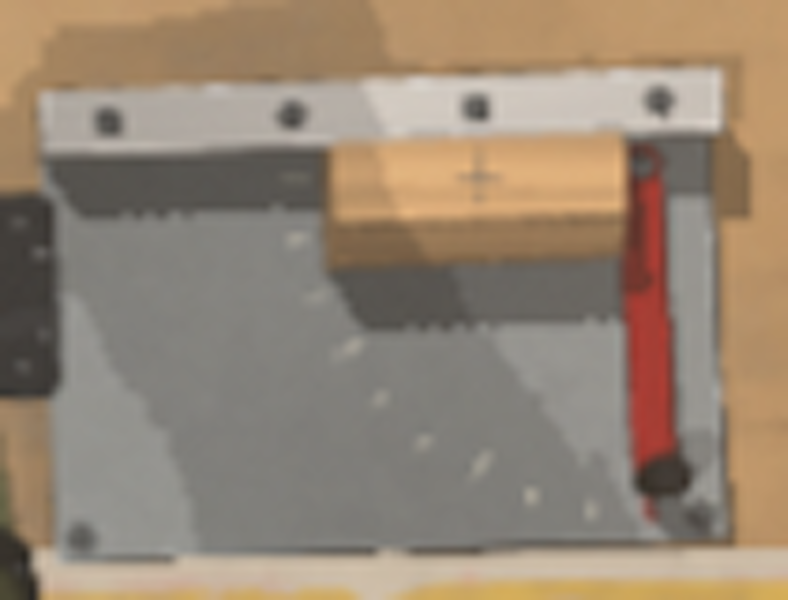

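The knob is now near crop (660,475), over the red tick, and the lever reads about 1.58 rad. I'll nudge the offcut's left end gently until it meets the lever.

```bash
python3 -m creep '[[-1,[4.2,17.4,0],0],[-1,[4.2,17.4,0],0],[-1,[4.2,17.4,0],0],[-1,[4.2,17.4,0],0],[-1,[4.2,17.4,0],0],[-1,[4.2,17.4,4],0],[-1,[4.2,17.4,8],0],[-1,[4.2,17.4,9.4],0],[-1,[4.2,17.4,9.4],0],[-1,[4.2,17.4,9.4],0]]'
python3 -m creep '[[-1,[0,0.5,0],0],[-1,[0,0.9,0],0],[-1,[0,0.9,0],0]]'
for i in 1; do python3 -m creep '[[-1,[0,0.15,0],0],[-1,[0,0.15,0],0]]'; python3 -m creep '[[-1,[0,0.15,0],0],[-1,[0,0.15,0],0]]'; done
```

```text
clock: 19.4
eef_pos: [525.6, -69.0, 47.8]
eef_rot: [3.141, -0.002, 0.011]
wrist_force: [1.0, -0.2, 0.3]
finger_gap: 0.5
finger_force: 0.0
clock: 19.7
eef_pos: [525.5, -78.5, 47.2]
eef_rot: [3.141, -0.002, 0.011]
wrist_force: [0.9, 0.1, -0.1]
finger_gap: 0.4
finger_force: 0.0
clock: 19.9
eef_pos: [525.2, -79.4, 46.6]
eef_rot: [-3.142, -0.0, 0.011]
wrist_force: [0.2, -1.2, -0.6]
finger_gap: 0.7
finger_force: 0.0
clock: 20.1
eef_pos: [525.2, -80.7, 46.4]
eef_rot: [-3.141, -0.0, 0.012]
wrist_force: [-0.2, 2.5, 1.4]
finger_gap: 0.5
finger_force: 1.3
```

Contact is just starting. I'll continue in millimetre steps.

```bash
python3 -m creep '[[-1,[0,0.1,0],0],[-1,[0,0.1,0],0]]'; python3 -m creep '[[-1,[0,0.1,0],0],[-1,[0,0.1,0],0]]'; python3 -m creep '[[-1,[0,0.1,0],0],[-1,[0,0.1,0],0]]'
```

```text
clock: 20.3
eef_pos: [525.2, -81.8, 46.4]
eef_rot: [-3.142, -0.0, 0.012]
wrist_force: [0.8, 4.0, 2.8]
finger_gap: 0.2
finger_force: 1.6
clock: 20.5
eef_pos: [525.2, -82.9, 46.3]
eef_rot: [3.142, -0.0, 0.011]
wrist_force: [1.0, 3.4, 2.6]
finger_gap: 0.5
finger_force: 1.5
clock: 20.7
eef_pos: [525.1, -83.2, 46.3]
eef_rot: [-3.14, 0.0, 0.012]
wrist_force: [-0.1, 9.3, 5.0]
finger_gap: 0.4
finger_force: 4.8
```

The offcut is now against the lever, with its centre at about y = -150.5, which is the expected seat. Next is the diagonal push on the bevel.

```bash
python3 -m creep '[[-1,[0,-0.5,0],0],[-1,[0,-0.8,-4],0],[-1,[-1,0,-8],0],[-1,[-3.5,3,-8],0],[-1,[-3.6,6.7,-8],0],[-1,[-3.6,6.7,-8],0],[-1,[-3.6,6.7,-8],0],[-1,[-3.6,6.7,-5],0],[-1,[-3.6,6.7,-2.5],0],[-1,[-3.6,6.7,-2],0],[-1,[-3.6,6.7,-2],0],[-1,[-3.6,6.7,-2],0]]'
python3 -m creep '[[-1,[0.3,0,0],0],[-1,[0.6,0,0],0],[-1,[0.6,0,0],0]]'
python3 -m creep '[[-1,[0.2,0,0],0],[-1,[0.2,0,0],0]]'
```

```text
clock: 21.9
eef_pos: [490.5, -151.1, 67.3]
eef_rot: [3.141, -0.001, 0.012]
wrist_force: [-0.9, -0.2, -0.2]
finger_gap: 0.3
finger_force: 0.0
clock: 22.2
eef_pos: [496.6, -151.2, 66.9]
eef_rot: [3.141, -0.001, 0.012]
wrist_force: [0.5, -0.5, 0.2]
finger_gap: 0.2
finger_force: 0.0
clock: 22.4
eef_pos: [498.1, -151.2, 66.4]
eef_rot: [3.142, -0.0, 0.012]
wrist_force: [-0.6, -0.7, 0.5]
finger_gap: 0.3
finger_force: 0.0
```

```bash
python3 -m creep '[[-1,[0.15,0,0],0],[-1,[0.15,0,0],0]]'; python3 -m creep '[[-1,[0.1,0,0.05],0],[-1,[0.1,0,0.05],0]]'; python3 -m creep '[[-1,[0.1,0,0.05],0],[-1,[0.1,0,0.05],0]]'
```

```text
clock: 22.6
eef_pos: [499.5, -151.2, 66.3]
eef_rot: [3.142, -0.0, 0.012]
wrist_force: [-0.3, 0.2, 0.4]
finger_gap: 0.3
finger_force: 0.0
clock: 22.8
eef_pos: [500.2, -151.1, 65.8]
eef_rot: [-3.142, 0.001, 0.012]
wrist_force: [-2.7, 0.1, 1.4]
finger_gap: 0.4
finger_force: 1.7
clock: 23.0
eef_pos: [500.8, -151.1, 65.4]
eef_rot: [-3.141, 0.002, 0.012]
wrist_force: [-8.7, -0.3, 7.2]
finger_gap: 0.4
finger_force: 5.4
```

```bash
python3 -m creep '[[-1,[0.1,0,0.02],0],[-1,[0.1,0,0.02],0]]'; python3 -m creep '[[-1,[0,0,0],0],[-1,[0,0,0],0],[-1,[0,0,0],0]]'
```

```text
clock: 23.2
eef_pos: [501.2, -151.2, 65.2]
eef_rot: [-3.141, 0.003, 0.012]
wrist_force: [-14.6, -0.7, 10.7]
finger_gap: 0.4
finger_force: 8.8
clock: 23.5
eef_pos: [501.2, -151.2, 65.3]
eef_rot: [-3.141, 0.003, 0.012]
wrist_force: [-13.3, -0.9, 10.6]
finger_gap: 0.7
finger_force: 8.6
```

```bash
python3 -m creep '[[-1,[0.1,0,0],0],[-1,[0.1,0,0],0],[-1,[0.1,0,0],0],[-1,[0.1,0,0],0]]'
```

```text
clock: 23.9
eef_pos: [501.5, -151.2, 65.1]
eef_rot: [-3.141, 0.005, 0.012]
wrist_force: [-19.1, -1.1, 14.6]
finger_gap: 0.5
finger_force: 12.0
```

```bash
python3 -m creep '[[-1,[0.02,0,-0.02],0],[-1,[0.02,0,-0.02],0],[-1,[0.02,0,-0.02],0],[-1,[0.02,0,-0.02],0],[-1,[0.02,0,-0.02],0],[-1,[0.02,0,-0.02],0]]'; python3 w.py 8
```

```text
clock: 24.5
eef_pos: [501.5, -151.2, 65.2]
eef_rot: [-3.141, 0.006, 0.012]
wrist_force: [-18.1, -0.5, 13.8]
finger_gap: 0.6
finger_force: 11.7
```

View pics/v8.png

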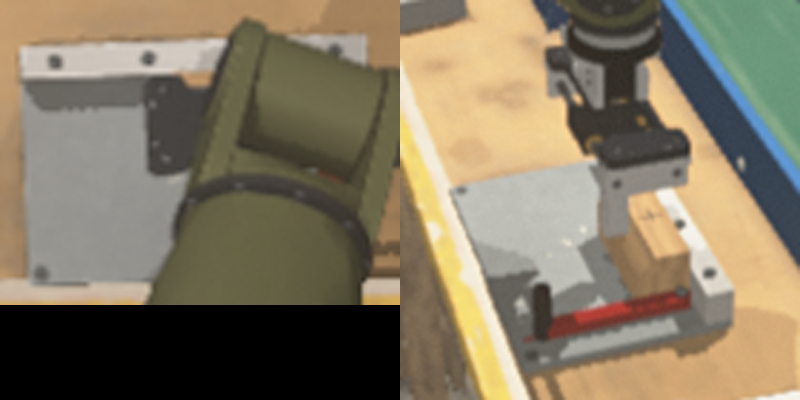

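The offcut is flat against the fence and the lever, the lever is square, and the push is steady at about 18 N back and 14 N down. I'll add a little more back push and hand in.

```bash
python3 -m creep '[[-1,[0.03,0,-0.01],0],[-1,[0.03,0,-0.01],0],[-1,[0.03,0,-0.01],0],[-1,[0.03,0,-0.01],0]]' && python3 -c "
from cell import manip
print(manip.sign_off())"
```

```text
clock: 25.0
eef_pos: [501.6, -151.1, 65.2]
eef_rot: [-3.141, 0.006, 0.012]
wrist_force: [-21.4, -2.3, 14.4]
finger_gap: 0.3
finger_force: 12.3
the job is handed in; nothing more can be done
None
```

I handed the job in at 25 s with the lever square (about 1.58 rad from the images) and the offcut against the fence and lever, held by a diagonal push of about 21 N back and 14 N down; the hand-in returned no verdict.

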